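# Line up the filling stand for the empty tub

## Task

Get the filling stand ready to fill the empty open tub: with a fingertip, push the lever of the three-way valve round to its stop so that it points towards the spout above the empty tub, and only then push the supply valve's lever round to its stop so that the supply is fully open. Leave the tubs and the other things on the bench standing where they are, and pick nothing up.

Things in the scene. Friction and masses are not known exactly. Their poses are not given: they have to be found in the camera images.
- filling_stand: Stainless pipework on a dark steel base plate 440 x 440 x 8 mm; fixed. Origin on the bench surface straight below the three-way valve's pivot; z up. 25 mm tubes run 165 mm above the bench from that valve: along -x (towards the robot) to the near spout, along +x to the far spout, along +y to the supply valve (pivot 160 mm from the origin). Only valve stems, stop pins and levers rise above 202 mm.
- near_spout (a point): Open lower end of the near spout, pointing down, 97 mm above the bench; a tub stands under it.
- far_spout (a point): Open lower end of the far spout, pointing down, 97 mm above the bench; the other tub stands under it.
- route_lever (a joint): Angle of the three-way valve's lever, rad, positive anticlockwise from above. 0 (shut): points along the stand's -y, away from the supply valve. +1.57 (stop): points along the stand's +x, over the far spout's tube. -1.57 (stop): along -x, over the near spout's tube. Starts between -0.55 and 0.55. Stiff friction, 0.8 N m (about 8 N at the grip); stays where left.
- supply_lever (a joint): Angle of the supply valve's lever, rad, positive clockwise from above. 0: shut, points across the supply tube, along the stand's -x (towards the robot). 1.57 (stop): fully open, points along the supply tube, along the stand's +y, away from the three-way valve. Starts between 0 and 0.1. Same friction as the other lever; stays where left.
- route_lever_grip (a point): Point in the grip of the three-way valve's lever, 95 mm out from the pivot, 245 mm above the bench; x axis outward along the lever, z up. The level lever reaches 132 mm from the pivot; its black plastic grip is 78 mm long (54 to 132 mm from the pivot), 22 mm wide, 18 mm high, centred on the lever's line. The space above the levers is free.
- route_lever_pivot (a point): Point on the vertical pivot axis of the three-way valve's lever, at the lever's mid-height, 245 mm above the bench. Its x axis points outward along the lever.
- supply_lever_grip (a point): Point in the supply valve lever's grip, 95 mm out from the pivot, 245 mm above the bench; x axis outward along the lever, z up. This lever has the same form and size as the other.
- supply_lever_pivot (a point): Point on the vertical pivot axis of the supply valve's lever, at the lever's mid-height, 245 mm above the bench.
- empty_tub: White open plastic tub, loose, empty: 116 mm across the rim, 94 mm at the foot, 74 mm high. Origin at the centre of its underside. Stands on the base plate under the near or the far spout.
- lidded_tub: White plastic tub of the same size, full, closed with a flat white lid (121 mm across, 79 mm high in all), loose. Origin at the centre of its underside. Stands under the other spout.
- jug: Steel jug with a side handle, 100 mm across, 110 mm high, loose, on the bench to the right of the stand (seen from the robot). Origin at the centre of its underside.
- spatula: Spatula 260 mm long, lying on the bench to the left of the stand, loose.
- spare_clamp: Spare pipe clamp ring, 54 mm across, 16 mm high, lying on the bench to the right of the stand, loose.
Mind the look-alikes: they are no part of the job. Leave any yellow look-alike of the lidded_tub alone. Leave any blue look-alike of the empty_tub alone.

How it is judged:
By the outcome, as a careful person would: the job done as asked, in the order asked, and still so for the second after the job is handed in, with the robot touching nothing.
It also fails if it takes over 64 s, if anything falls off the work surface, if the arm or the gripper's body presses on something with over 40 N, if the wrist force passes 120 N, or if a joint passes its speed limit or range.

## Robot

A 6-joint arm with a two-finger parallel gripper is mounted at the origin on the work surface. World frame = base frame: x ahead of the robot, y to its left, z up, the work surface at z = 0. Lengths are in mm, angles in rad, forces in N, time in s.
With the tool pointing down it reaches from about 350 to 875 mm from the base axis. Payload 4.2 kg.
Tool frame: the origin (TCP) lies on the mounting face of the last link; the fingertips stand 173 mm ahead of it and the grasp point (between the pads) lies grip_point_offset ahead of it (grip_point_offset is the distance from the TCP to the grasp point, in mm); z points along the fingers, y is the line along which they close (so a half turn about z gives the same grasp; the last joint's range is limited). The gripper opens to 85 mm and grips with 20 to 120 N. Pads are 22 mm wide; open, the fingers measure 114 mm over their backs; the gripper's body (76 mm by 85 mm) begins 54 mm behind the grasp point. The pads swing forward as they close: fully open they stand 13 mm farther back than shut.
Start: joints at [-0.914, 0.385, 0.008, 0, -1.194, -0.259], TCP at [242.133, -576.17, 404.712] pointing down, gripper open.
Joint ranges: [-3.14, 3.14], [-1.21, 2.06], [-1.07, 1.41], [-3.16, 2.05], [-2.99, -0.16], [-3.1, 3.1]. Speed limits (rad/s): [2.79, 2.79, 3.14, 3.14, 3.14, 3.14].

## Interface

Orientations are given as a unit quaternion [x, y, z, w].
In Python, from bench import read_state, get_image, job_done, recognise, place_of, grip_point_offset gives the robot as it stands. The module is installed in compiled form; this text tells all that it offers.
- The arm moves only by the tool carry_out, never from a script. Its arguments are lists of equal length, an entry for each row: "slide": the shift along the tool's x, y, z in m, a list of three; "roll": the turn about the tool's z in degrees; "claw": the finger opening in m, from 0 to 0.0854. A call has 1 to 8 rows; each row is the pose to reach, as a shift and turn from the pose commanded when the call began, along the tool's axes at that moment; what a row does not reach only later rows make up. A row lasts 1/8 s, in which the tool goes at most 62.5 mm and 10.7 degrees, less where a joint would pass 70% of its speed; a pose out of reach is approached as far as the arm can. A call with a gripper value outside its range is refused whole. The fingers move at their own pace and stop on an object; the grip force is fixed at half the most. Time passes only in rows, so rows that repeat a pose let the fingers close. It gives the time, the measured TCP pose, the force, the opening and the grip force at its end, in the units of the state.
- read_state(): the state, without advancing time (a new reading comes with each control period).
- get_image(name): name is "side" or "top" or "wrist"; returns a dict with "img" (420x560x3 uint8, red, green, blue), "z_map" (420x560 float32, mm along the optical axis (not along the pixel's ray), 0 where there is no reading), "mtx" (3x3 intrinsics, pixels), "world_from_camera" (4x4, takes a point from camera to world coordinates); the wrist camera has in their place "T_tool_cam" (4x4, takes a point from camera to tool coordinates, whose origin is the TCP and whose axes are the flange's). Camera axes: x right, y up, looking along -z (the intrinsics and any distortion apply to the point x, -y, -z); pixel columns grow to the right and rows downward; lengths in mm; the calibration is good to about 2 mm. A picture is of the moment at which its call begins: read the wrist's pose just before it.
- job_done(): hands the job in; it is judged then, once.
Trained networks look in a picture, given as the dict that the camera call returned (one of the last four; its "shot" number tells which), for a name from the list of things; names that differ only in an ending like _2 or _b are one class to them, and where a whole thing is asked for, a point or a joint stands for the part that bears it (a point fixed in the world has none). Each returns a list of dicts, best first, with "conf" (0 to 1); they miss things now and then, are a little off and sometimes report something else, mostly with a low value. They report only what shows in the picture. A call takes as long as a camera call. They do not tell look-alikes from the thing itself.
- recognise(picture, thing): "at" ([column, row] in pixels, amid what is visible of it).
- place_of(picture, thing): "at" ([column, row] in pixels: a listed point, or the origin of a listed thing).
The state is a dict: "clock": time; "joints": joint angles; "joint_vel": joint speeds; "joint_efforts": joint torques, N m; "position": TCP position; "ee_rot": TCP orientation; "contact_force": force on the tool from outside, world axes, zero at the start; "wrist_torque": the same for the moment, N m; "gripper_width": finger opening in mm; "grasp_force": force on a finger pad.
Only numpy, scipy, OpenCV 4.12 (cv2) and the standard library are available. Lean on these libraries where they do the work, as an engineer would, in place of code of your own. Each camera call takes 0.05 s, during which the arm holds its last target. There are 200 camera calls.

## Working session

There is one attempt and no reset: what is moved stays moved. The work goes in short steps, Python scripts to look and compute and a tool call to move; the robot and the scene stay as the last step left them, time stands still between calls to the robot, and variables do not carry over. Pictures are saved under pics/ and viewed, at most 10 in all, crops included, and the job is handed in when it is done.

Besides the shell and the picture viewer there is one more tool, called as name(argument=value, ...) on one line, values as JSON. carry_out: Moves the arm, as the interface text tells. Its arguments: {"type":"object","properties":{"slide":{"type":"array"},"roll":{"type":"array"},"claw":{"type":"array"}},"required":["slide","roll","claw"]}

```bash
mkdir -p pics
cat > h.py <<'E'
import numpy as np, cv2
from bench import *
def world(p,uv,z=None,tool=None):
    """pixel -> world; z: intersect plane, else depth map"""
    K=p["mtx"];T=np.array(p["world_from_camera"])
    u,v=uv; r=np.linalg.inv(K)@[u,v,1]; d=np.array([r[0],-r[1],-1.])
    if z is None:
        D=p["z_map"][int(round(v)),int(round(u))]; return (T@np.r_[d*D,1])[:3]
    w=T[:3,:3]@d; o=T[:3,3]; return o+w*(z-o[2])/w[2]
def save(p,n): cv2.imwrite("pics/"+n,cv2.cvtColor(p["img"],cv2.COLOR_RGB2BGR))
E
python3 - <<'E'
from h import *
np.set_printoptions(precision=1,suppress=True)
s=read_state();print(s["position"],s["ee_rot"],s["clock"],grip_point_offset)
for c in("top","side"):
    p=get_image(c);save(p,c+"1.png")
    print(c,[k for k in p], np.array(p["world_from_camera"])[:3,3])
    for t,z in(("route_lever_grip",245),("route_lever_pivot",245),("supply_lever_grip",245),("supply_lever_pivot",245),("near_spout",97),("far_spout",97),("empty_tub",8),("lidded_tub",8),("jug",0),("filling_stand",0)):
        for r in place_of(p,t)[:2]: print(t,np.array(r["at"]),round(r["conf"],2),world(p,r["at"],z),world(p,r["at"]))
E
```

```text
[ 242.1 -576.   403.6] [-0.2  1.   0.  -0. ] 0.0 154.70000000000002
top ['img', 'z_map', 'mtx', 'world_from_camera', 'shot'] [ 414.5   34.7 1504.6]
route_lever_grip [367.  191.8] 0.91 [ 545.5 -156.   245. ] [ 544.4 -154.4  255.2]
route_lever_pivot [332.1 177.2] 0.79 [580.7 -74.  245. ] [578.1 -72.3 264.8]
supply_lever_grip [258.1 218.4] 0.67 [484.2 101.1 245. ] [483.6 100.5 256.5]
supply_lever_pivot [263.  175.8] 0.74 [585.   89.3 245. ] [582.9  88.6 260.6]
supply_lever_pivot [136.9 258.5] 0.42 [392.2 384.4 245. ] [388.2 447.2  18.8]
near_spout [328.5 238. ] 0.67 [439.8 -75.4  97. ] [438.8 -70.8 155.6]
near_spout [429.5 197.9] 0.57 [ 543.8 -343.1   97. ] [ 551.9 -366.8    8.7]
far_spout [326.1 132.3] 0.73 [720.4 -72.2  97. ] [704.9 -66.8 168.2]
empty_tub [319.7 140.5] 0.8 [716.4 -60.7   8. ] [714.4 -60.1  17.9]
empty_tub [395.  135.9] 0.56 [ 728.4 -273.6    8. ] [ 728.8 -274.     6.1]
lidded_tub [381.9 298.8] 0.89 [ 272.4 -228.3    8. ] [ 279.1 -215.9   78.6]
lidded_tub [328.  240.5] 0.78 [434.5 -80.9   8. ] [432.6 -69.9 150.9]
jug [428.3 200.5] 0.61 [ 545.3 -365.5    0. ] [ 545.2 -3
[... 575 characters left out ...]
341.4 414.1] 0.34 [416.1 565.9 245. ] [389.8 451.6  18.1]
near_spout [304.9 204.2] 0.82 [448.7 -63.2  97. ] [456.6 109.9 242.3]
near_spout [326.5 168.7] 0.73 [ 384.6 -219.2   97. ] [ 373.6 -332.8   14.9]
far_spout [199.5 202.7] 0.85 [721.1 -66.3  97. ] [719.5 -59.4 102.8]
empty_tub [204.5 229.2] 0.87 [716.9 -61.4   8. ] [707.5 -21.2  45.5]
empty_tub [207.4 182.5] 0.73 [ 736.1 -268.     8. ] [692.5 -59.2 168.4]
lidded_tub [358.8 196. ] 0.7 [ 286.3 -208.     8. ] [ 292.4 -175.7   34.1]
lidded_tub [308.5 228.1] 0.68 [436.4 -69.    8. ] [439.2 -21.8  51.8]
jug [269.6 164.8] 0.75 [ 551.7 -373.     0. ] [ 549.3 -320.9   37. ]
filling_stand [257.5 229.9] 0.65 [574.5 -68.9   0. ] [558.2 122.8 179.2]
```

View pics/top1.png

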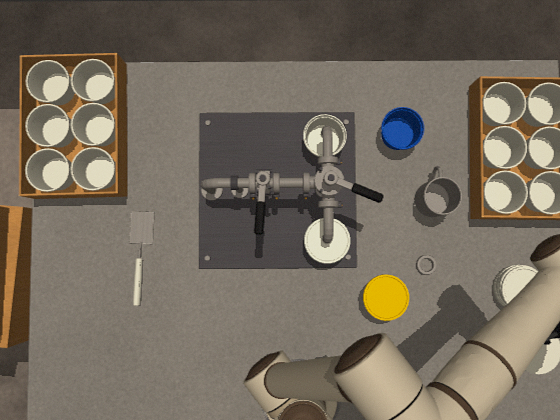

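View pics/side1.png

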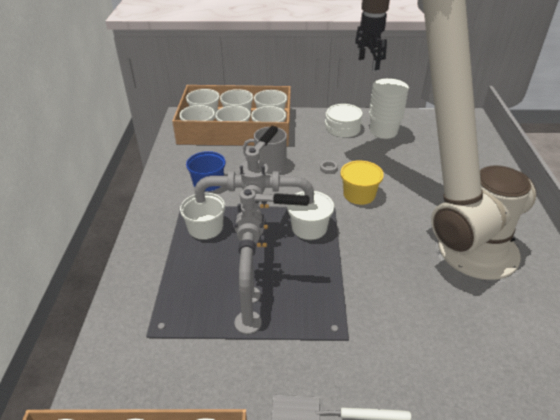

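The far tub, at top pixel (325,135), is open. The near tub (327,240) has the lid. The three-way lever points to the lower right, ending at (382,198), and the supply lever points towards the robot (260,230). So the route lever has to go to +1.57, over the far tube. Next I'll refine the lever geometry from the depth maps.

```bash
cat >> h.py <<'E'
def cloud(p):
    K=p["mtx"];T=np.array(p["world_from_camera"]);D=p["z_map"].astype(float)
    v,u=np.mgrid[:D.shape[0],:D.shape[1]]
    r=np.stack([u,v,np.ones_like(u)],-1)@np.linalg.inv(K).T
    c=np.stack([r[...,0]*D,-r[...,1]*D,-D],-1)
    w=c@T[:3,:3].T+T[:3,3]; w[D==0]=np.nan; return w
def levers(p):
    w=cloud(p);dark=p["img"].max(-1)<60
    for n,c in(("route",(580,-72)),("supply",(583,88))):
        d=np.linalg.norm(w[...,:2]-c,axis=-1)
        m=(w[...,2]>240)&(w[...,2]<265)&(d<155)&(d>50)&dark
        if n=="route": m&=w[...,1]<0
        else: m&=w[...,1]>20
        q=w[m]; 
        if len(q)<10: print(n,len(q));continue
        (cx,cy),(a,b),ang=cv2.minAreaRect(q[:,:2].astype(np.float32))
        e=np.linalg.svd(q[:,:2]-q[:,:2].mean(0),full_matrices=False)[2][0]
        e*=np.sign(e@(np.array([cx,cy])-c))
        print(n,len(q),"mid",[round(cx),round(cy)],"size",round(a),round(b),"ztop",np.median(q[:,2]).round(),"dir deg",np.degrees(np.arctan2(e[1],e[0])).round(1),"pivot",(np.array([cx,cy])-93*e).round())
E
python3 - <<'E'
from h import *
for c in("top","side"):
    p=get_image(c);print(c);levers(p)
    w=cloud(p);I=p["img"];m=(w[...,2]>3)&(w[...,2]<14)&(I.max(-1)<75)&(abs(w[...,0]-580)<300)&(abs(w[...,1]-40)<260)
    print("plate",cv2.minAreaRect(w[m][:,:2].astype(np.float32)))
s=read_state();from scipy.spatial.transform import Rotation as R
print(R.from_quat(s["ee_rot"]).as_matrix().round(4))
E
```

```text
top
route 289 mid [543, -155] size 74 21 ztop 253.0 dir deg -112.9 pivot [580. -69.]
supply 302 mid [486, 97] size 22 74 ztop 253.0 dir deg 175.2 pivot [579.  90.]
plate ((544.2261962890625, 52.319000244140625), (453.8074035644531, 504.7029724121094), 89.83856201171875)
side
route 144 mid [542, -152] size 75 18 ztop 254.0 dir deg -114.2 pivot [580. -67.]
supply 303 mid [486, 102] size 19 72 ztop 253.0 dir deg 175.4 pivot [579.  95.]
plate ((573.7415161132812, 69.76982116699219), (427.01544189453125, 424.5098876953125), 89.49526977539062)
[[-0.9219 -0.3873  0.    ]
 [-0.3873  0.9219  0.    ]
 [-0.      0.     -1.    ]]
```

carry_out(slide=[[-0.03,0.02,0],[-0.08,0.06,0],[-0.125,0.094,0],[-0.17,0.128,0],[-0.215,0.162,0],[-0.26,0.195,0],[-0.305,0.23,0],[-0.34,0.256,0]], roll=[0,0,0,0,0,0,0,0], claw=[0,0,0,0,0,0,0,0])

```text
clock: 2.2
position: [457.2, -206.5, 405.1]
ee_rot: [-0.198, 0.98, -0.0, 0.0]
contact_force: [0.5, -1.4, -0.2]
gripper_width: -0.3
grasp_force: 0.0
```

```bash
cat >> h.py <<'E'
def plan(pivot,degs,r,side,over=0):
    """slides (tool axes, m) bringing the closed finger against the lever at each angle; side=+1 pushes anticlockwise"""
    from scipy.spatial.transform import Rotation as R
    s=read_state();M=R.from_quat(s["ee_rot"]).as_matrix();P=np.array(s["position"])
    print("pos",P.round(1),"F",np.round(s["contact_force"],1),"w",s["gripper_width"],"t",s["clock"])
    for i,d in enumerate(degs):
        a=np.radians(d);e=np.array([np.cos(a),np.sin(a)]);n=side*np.array([-e[1],e[0]])
        h=11+11*abs(n@M[:2,0])+14.5*abs(n@M[:2,1])-over
        t=np.array(pivot)+r*e-n*h
        print(d,t.round(),((M.T@np.r_[t-P[:2],0])/1000).round(3)[:2].tolist())
E
python3 -c "
from h import *
plan((580,-68),[-113],98,1,-22)
plan((580,-68),range(-113,1,8),98,1)"
```

```text
pos [ 457.2 -206.5  405.1] F [ 0.5 -1.4 -0.2] w -0.3297374776312195 t 2.2
-113 [ 495. -138.] [-0.061, 0.048]
pos [ 457.2 -206.5  405.1] F [ 0.5 -1.4 -0.2] w -0.3297374776312195 t 2.2
-113 [ 515. -147.] [-0.076, 0.032]
-105 [ 527. -155.] [-0.084, 0.02]
-97 [ 541. -162.] [-0.094, 0.009]
-89 [ 555. -166.] [-0.106, -0.001]
-81 [ 570. -169.] [-0.119, -0.009]
-73 [ 586. -169.] [-0.134, -0.015]
-65 [ 601. -166.] [-0.148, -0.019]
-57 [ 613. -163.] [-0.16, -0.021]
-49 [ 625. -159.] [-0.173, -0.021]
-41 [ 636. -153.] [-0.186, -0.02]
-33 [ 647. -145.] [-0.199, -0.017]
-25 [ 657. -136.] [-0.211, -0.012]
-17 [ 665. -125.] [-0.224, -0.005]
-9 [ 672. -112.] [-0.235, 0.003]
-1 [677. -98.] [-0.245, 0.014]
```

carry_out(slide=[[-0.03,0.03,0.004],[-0.06,0.048,0.008],[-0.068,0.04,0.008],[-0.076,0.032,0.008],[-0.084,0.02,0.008],[-0.094,0.009,0.008],[-0.106,-0.001,0.008],[-0.119,-0.009,0.008]], roll=[0,0,0,0,0,0,0,0], claw=[0,0,0,0,0,0,0,0])

```text
clock: 3.2
position: [567.4, -171.3, 394.8]
ee_rot: [-0.196, 0.981, 0.003, -0.006]
contact_force: [-8.8, 5.3, 0.9]
gripper_width: -0.1
grasp_force: 4.4
```

```bash
python3 -c "
from h import *
plan((580,-68),range(-81,1,8),98,1)
levers(get_image('top'));levers(get_image('side'))"
```

```text
pos [ 567.4 -171.3  394.8] F [-8.8  5.3  0.9] w -0.14332685012668986 t 3.2
-81 [ 571. -169.] [-0.004, 0.001]
-73 [ 586. -169.] [-0.019, -0.005]
-65 [ 601. -166.] [-0.033, -0.008]
-57 [ 613. -163.] [-0.045, -0.01]
-49 [ 625. -159.] [-0.058, -0.011]
-41 [ 636. -153.] [-0.07, -0.009]
-33 [ 647. -145.] [-0.083, -0.006]
-25 [ 657. -136.] [-0.096, -0.001]
-17 [ 665. -125.] [-0.108, 0.006]
-9 [ 672. -112.] [-0.12, 0.014]
-1 [677. -98.] [-0.13, 0.025]
route 0
supply 301 mid [485, 97] size 22 75 ztop 253.0 dir deg 175.3 pivot [578.  90.]
route 148 mid [579, -159] size 40 71 ztop 254.0 dir deg -84.7 pivot [570. -67.]
supply 308 mid [486, 102] size 19 72 ztop 253.0 dir deg 175.9 pivot [579.  96.]
```

carry_out(slide=[[-0.015,-0.006,0],[-0.029,-0.009,0],[-0.041,-0.011,0],[-0.054,-0.012,0],[-0.066,-0.01,0],[-0.079,-0.007,0],[-0.092,-0.002,0],[-0.104,0.005,0]], roll=[0,0,0,0,0,0,0,0], claw=[0,0,0,0,0,0,0,0])

```text
clock: 4.3
position: [660.8, -129.3, 394.9]
ee_rot: [-0.196, 0.981, 0.0, -0.008]
contact_force: [-10.5, -6.3, 0.7]
gripper_width: -0.0
grasp_force: 4.9
```

```bash
python3 -c "
from h import *
plan((580,-68),[-17,-9,-4,0],98,1)
plan((580,-68),[0],98,1,3)
plan((580,-68),[0],98,1,6)
plan((580,-68),[0],98,1,9)
levers(get_image('top'));levers(get_image('side'))"
```

```text
pos [ 660.8 -129.3  394.9] F [-10.5  -6.3   0.7] w -0.011148763901157217 t 4.3
-17 [ 665. -125.] [-0.006, 0.003]
-9 [ 672. -112.] [-0.017, 0.012]
-4 [ 676. -104.] [-0.024, 0.018]
0 [678. -97.] [-0.028, 0.024]
pos [ 660.8 -129.3  394.9] F [-10.5  -6.3   0.7] w -0.011148763901157217 t 4.3
0 [678. -94.] [-0.03, 0.026]
pos [ 660.8 -129.3  394.9] F [-10.5  -6.3   0.7] w -0.011148763901157217 t 4.3
0 [678. -91.] [-0.031, 0.029]
pos [ 660.8 -129.3  394.9] F [-10.5  -6.3   0.7] w -0.011148763901157217 t 4.3
0 [678. -88.] [-0.032, 0.032]
route 42 mid [650, -105] size 31 47 ztop 252.0 dir deg -13.3 pivot [559. -84.]
supply 304 mid [486, 97] size 22 77 ztop 253.0 dir deg 175.3 pivot [579.  90.]
route 230 mid [662, -107] size 37 70 ztop 253.0 dir deg -19.8 pivot [574. -75.]
supply 299 mid [486, 102] size 18 73 ztop 253.0 dir deg 175.3 pivot [579.  94.]
```

carry_out(slide=[[-0.006,0.004,0],[-0.011,0.009,0],[-0.018,0.015,0],[-0.022,0.021,0],[-0.024,0.023,0],[-0.025,0.026,0],[-0.026,0.028,0],[-0.026,0.028,0]], roll=[0,0,0,0,0,0,0,0], claw=[0,0,0,0,0,0,0,0])

```text
clock: 5.4
position: [675.3, -95.0, 395.6]
ee_rot: [-0.196, 0.981, -0.002, -0.005]
contact_force: [-4.8, -11.4, -1.1]
gripper_width: 0.0
grasp_force: 5.4
```

```bash
python3 -c "
from h import *
plan((580,-68),[0],98,1)
levers(get_image('side'))"
```

```text
pos [675.3 -95.  395.6] F [ -4.8 -11.4  -1.1] w 0.03372893392015723 t 5.4
0 [678. -97.] [-0.002, -0.003]
route 247 mid [672, -73] size 72 37 ztop 252.0 dir deg 1.7 pivot [579. -76.]
supply 300 mid [487, 102] size 19 74 ztop 253.0 dir deg 175.8 pivot [580.  95.]
```

carry_out(slide=[[-0.001,0.002,0],[-0.002,0.004,0],[-0.002,0.006,0],[-0.002,0.006,0]], roll=[0,0,0,0], claw=[0,0,0,0])

```text
clock: 5.95
position: [675.0, -93.3, 395.7]
ee_rot: [-0.194, 0.981, -0.006, -0.005]
contact_force: [-1.4, -26.6, -4.5]
gripper_width: -0.1
grasp_force: 13.2
```

carry_out(slide=[[-0.001,0.002,0],[-0.002,0.004,0],[-0.002,0.004,0]], roll=[0,0,0], claw=[0,0,0])

```text
clock: 6.32
position: [675.2, -92.0, 395.8]
ee_rot: [-0.193, 0.981, -0.008, -0.007]
contact_force: [-1.3, -38.1, -5.4]
gripper_width: -0.0
grasp_force: 18.8
```

carry_out(slide=[[0.01,-0.02,0],[0.018,-0.045,0],[0.018,-0.045,-0.05],[0.018,-0.045,-0.1],[0.018,-0.045,-0.1]], roll=[0,0,0,0,0], claw=[0,0,0,0,0])

```text
clock: 6.95
position: [677.3, -129.2, 502.9]
ee_rot: [-0.197, 0.98, -0.002, 0.006]
contact_force: [0.0, 1.2, 0.3]
gripper_width: -0.0
grasp_force: 0.0
```

```bash
python3 -c "
from h import *
plan((579,93),[175],98,-1,-30)
plan((579,93),range(175,89,-8),98,-1)
p=get_image('top');save(p,'top2.png');levers(p);levers(get_image('side'))"
```

```text
pos [ 677.3 -129.2  502.9] F [0.  1.2 0.3] w -0.03177696981550843 t 6.95
175 [476.  43.] [0.119, 0.236]
pos [ 677.3 -129.2  502.9] F [0.  1.2 0.3] w -0.03177696981550843 t 6.95
175 [479.  73.] [0.105, 0.263]
167 [477.  87.] [0.101, 0.276]
159 [477. 101.] [0.096, 0.29]
151 [479. 115.] [0.088, 0.302]
143 [484. 130.] [0.078, 0.313]
135 [491. 143.] [0.067, 0.323]
127 [500. 156.] [0.053, 0.332]
119 [511. 167.] [0.039, 0.338]
111 [523. 176.] [0.024, 0.342]
103 [533. 183.] [0.012, 0.344]
95 [545. 188.] [-0.0, 0.344]
route 262 mid [672, -69] size 19 75 ztop 253.0 dir deg -0.9 pivot [579. -68.]
supply 306 mid [486, 97] size 22 78 ztop 253.0 dir deg 175.2 pivot [579.  89.]
route 220 mid [671, -63] size 72 18 ztop 252.0 dir deg 1.3 pivot [578. -65.]
supply 302 mid [486, 103] size 19 72 ztop 253.0 dir deg 175.1 pivot [579.  95.]
```

View pics/top2.png

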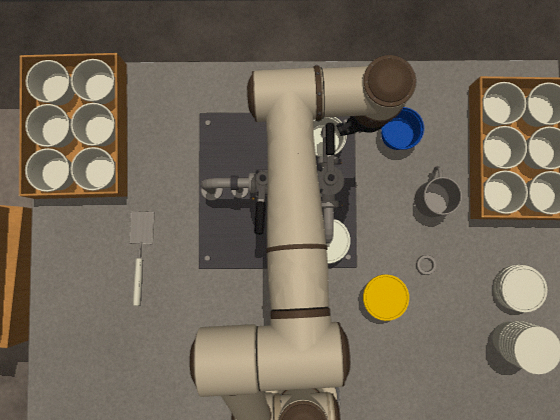

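The route lever now lies over the far tube, with its grip at (330,140) and a direction of about 0°. The supply lever hasn't moved. Next I'll move over to it.

carry_out(slide=[[0.02,0.04,0],[0.04,0.08,0],[0.064,0.127,0],[0.087,0.174,0],[0.11,0.22,0],[0.119,0.236,0],[0.119,0.236,0.05],[0.119,0.236,0.105]], roll=[0,0,0,0,0,0,0,0], claw=[0,0,0,0,0,0,0,0])

```text
clock: 8.05
position: [476.2, 43.8, 390.6]
ee_rot: [-0.198, 0.98, 0.0, 0.001]
contact_force: [0.6, 0.6, -1.7]
gripper_width: 0.1
grasp_force: 0.0
```

```bash
python3 -c "
from h import *
plan((579,93),range(175,89,-8),98,-1)"
```

```text
pos [476.2  43.8 390.6] F [ 0.6  0.6 -1.7] w 0.0910902813198238 t 8.05
175 [479.  73.] [-0.014, 0.026]
167 [477.  87.] [-0.017, 0.039]
159 [477. 101.] [-0.023, 0.052]
151 [479. 115.] [-0.031, 0.065]
143 [484. 130.] [-0.041, 0.076]
135 [491. 143.] [-0.052, 0.086]
127 [500. 156.] [-0.065, 0.094]
119 [511. 167.] [-0.08, 0.1]
111 [523. 176.] [-0.094, 0.104]
103 [533. 183.] [-0.107, 0.106]
95 [545. 188.] [-0.119, 0.107]
```

Tip is at about 218 mm, above the 202 mm tubes. I'll raise it 4 mm while pushing.

carry_out(slide=[[-0.008,0.014,-0.004],[-0.014,0.026,-0.004],[-0.017,0.039,-0.004],[-0.023,0.052,-0.004],[-0.031,0.065,-0.004],[-0.041,0.076,-0.004],[-0.052,0.086,-0.004],[-0.065,0.094,-0.004]], roll=[0,0,0,0,0,0,0,0], claw=[0,0,0,0,0,0,0,0])

```text
clock: 9.05
position: [499.4, 154.7, 397.6]
ee_rot: [-0.197, 0.98, -0.002, -0.002]
contact_force: [-2.0, -10.7, 0.6]
gripper_width: -0.2
grasp_force: 4.4
```

```bash
python3 -c "
from h import *
plan((579,93),range(127,89,-8),98,-1)
plan((579,93),[90],98,-1,6)
levers(get_image('side'))"
```

```text
pos [499.4 154.7 397.6] F [ -2.  -10.7   0.6] w -0.1718089127603702 t 9.05
127 [500. 156.] [-0.001, 0.001]
119 [511. 167.] [-0.015, 0.007]
111 [523. 176.] [-0.03, 0.011]
103 [533. 183.] [-0.042, 0.013]
95 [545. 188.] [-0.055, 0.014]
pos [499.4 154.7 397.6] F [ -2.  -10.7   0.6] w -0.1718089127603702 t 9.05
90 [558. 191.] [-0.068, 0.011]
route 219 mid [672, -64] size 72 16 ztop 252.0 dir deg 0.7 pivot [579. -65.]
supply 377 mid [514, 161] size 38 73 ztop 253.0 dir deg 133.4 pivot [578.  94.]
```

carry_out(slide=[[-0.014,0.006,0],[-0.029,0.01,0],[-0.041,0.012,0],[-0.054,0.013,0],[-0.061,0.012,0],[-0.067,0.011,0],[-0.071,0.01,0],[-0.071,0.01,0]], roll=[0,0,0,0,0,0,0,0], claw=[0,0,0,0,0,0,0,0])

```text
clock: 10.1
position: [558.0, 191.3, 397.1]
ee_rot: [-0.197, 0.98, -0.002, -0.007]
contact_force: [-17.2, -5.7, 6.1]
gripper_width: 0.2
grasp_force: 8.7
```

```bash
python3 -c "
from h import *
plan((579,93),[90],98,-1,0)
levers(get_image('side'))"
```

```text
pos [558.  191.3 397.1] F [-17.2  -5.7   6.1] w 0.19626036215657544 t 10.1
90 [552. 191.] [0.005, 0.002]
route 214 mid [673, -63] size 70 18 ztop 252.0 dir deg 0.0 pivot [580. -63.]
supply 296 mid [583, 189] size 46 67 ztop 254.0 dir deg 96.9 pivot [594.  97.]
```

Next, push further along +x until the force shows the lever is on its stop.

carry_out(slide=[[-0.002,-0.001,0],[-0.004,-0.002,0],[-0.006,-0.003,0],[-0.007,-0.003,0],[-0.007,-0.003,0]], roll=[0,0,0,0,0], claw=[0,0,0,0,0])

```text
clock: 10.78
position: [560.9, 191.5, 397.0]
ee_rot: [-0.197, 0.98, -0.002, -0.015]
contact_force: [-38.6, -2.1, 16.4]
gripper_width: -0.4
grasp_force: 19.7
```

The force has climbed to 39 N, so the lever is at its stop. Now back off along -x, rise, and check.

carry_out(slide=[[0.02,0.008,0],[0.05,0.02,0],[0.06,0.025,0],[0.06,0.025,-0.05],[0.09,0.035,-0.1],[0.14,-0.02,-0.1],[0.17,-0.06,-0.1],[0.17,-0.06,-0.1]], roll=[0,0,0,0,0,0,0,0], claw=[0,0,0,0,0,0,0,0])

```text
clock: 11.78
position: [434.6, 69.0, 498.5]
ee_rot: [-0.196, 0.981, 0.001, 0.003]
contact_force: [0.4, -0.1, 0.4]
gripper_width: -0.4
grasp_force: 0.0
```

```bash
python3 -c "
from h import *
s=read_state();print(s['position'],s['contact_force'])
p=get_image('top');levers(p);p=get_image('side');save(p,'side2.png');levers(p)"
```

```text
[434.58036559  69.01376468 498.48427163] [ 0.38198226 -0.09910522  0.35712977]
route 258 mid [672, -69] size 19 75 ztop 253.0 dir deg -0.8 pivot [579. -68.]
supply 305 mid [579, 184] size 74 22 ztop 253.0 dir deg 89.9 pivot [578.  91.]
route 214 mid [672, -62] size 18 71 ztop 252.0 dir deg 0.7 pivot [579. -63.]
supply 297 mid [579, 186] size 74 20 ztop 254.0 dir deg 88.1 pivot [576.  93.]
```

View pics/side2.png

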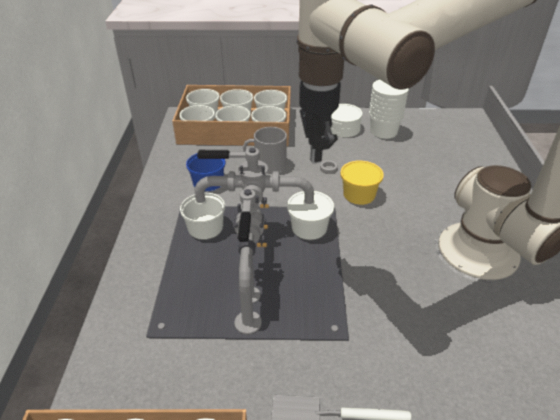

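The route lever lies over the far, empty tub's tube (213,154), and the supply lever lies along the supply tube (245,225). Tubs, jug, clamp and spatula haven't moved, and the arm is clear of everything.

```bash
python3 -c "
from bench import *
print(job_done())"
```

```text
the job is handed in; nothing more can be done
None
```

Job handed in: I pushed the three-way lever to its stop towards the far spout, above the empty tub, and then the supply lever to its fully open stop; nothing else was moved.

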